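# Let the small lime out of the gated rack

### The job

On the counter stands a wire rack with two lanes, a small lime waiting behind the gate of one lane and a big one behind the gate of the other. With the fingertips, press down the paddle of the small lime's lever so that the lever's other end lifts the gate, keep it down until the small lime has rolled out to the end stop, then let the lever come back up so the gate is closed again. Leave the other lever and the big lime as they are, do not touch either lime, and do not shift the kitchen things standing around.

Things in the scene. Friction and masses are not known exactly. Their poses are not given: they have to be found in the camera images.
- rack: Fixed rack on a wooden base 330 x 230 mm. Origin on the counter under the middle of the levers' pivot rod (along y, 118 mm up, between uprights at y = +-103 mm, 130 mm high). x runs down the lanes, from the paddles (x = -120 mm) to the end stop (217 mm); y left. Lanes at y = +50 (left) and -50 mm (right): two steel rods 28 mm apart falling 14 % to +x. Hanging gate plates, 24 mm wide, at x = 110 mm.
- small_lime: Small round green lime, 40 mm in diameter, in the left or the right lane. Origin at its centre (its axes turn as it rolls). Behind the closed gate it rests at about x = 86 mm, z = 63 mm of the rack; released, it rolls on its own in about a second to the end stop at about x = 196 mm, z = 47 mm.
- big_lime: Big round lime of the same green, 56 mm in diameter, in the lane that the small lime is not in. Origin at its centre. It rests behind its closed gate at about x = 80 mm, z = 73 mm of the rack.
- paddle_left (a point): A black plastic plate 40 x 30 x 8 mm on the near (-x of the rack) end of the left (y = +50 mm) lever, the place to press. Origin: centre of its top face, 128 mm above the counter at rest, 120 mm from the pivot. Pressed fully it goes down about 52 mm and about 10 mm towards the pivot.
- paddle_right (a point): A black plastic plate 40 x 30 x 8 mm on the near (-x of the rack) end of the right (y = -50 mm) lever, the place to press. Origin: centre of its top face, 128 mm above the counter at rest, 120 mm from the pivot. Pressed fully it goes down about 52 mm and about 10 mm towards the pivot.
- lever_left (a joint): Angle (rad) of the rocking lever, a 12 mm wide bar above the middle of the left lane: 0 at rest with the gate down, growing as the paddle is pressed to a hard stop at 0.45. A spring returns it: about 2 N on the paddle to start, about 4 N fully down. The small lime passes under the gate from about 0.22.
- lever_right (a joint): Angle (rad) of the rocking lever, a 12 mm wide bar above the middle of the right lane: 0 at rest with the gate down, growing as the paddle is pressed to a hard stop at 0.45. A spring returns it: about 2 N on the paddle to start, about 4 N fully down. The small lime passes under the gate from about 0.22.
- mug: White ceramic mug, 80 mm wide, 90 mm high, with a handle, beside the rack on its right. Origin under its centre. Leave alone.
- tumbler: Steel tumbler, 68 mm wide, 100 mm high, right of the rack. Origin under its centre. Leave alone.
- bowl: Small steel bowl, 84 mm wide, 40 mm high, left of the rack. Origin under its centre. Leave alone.
- gasket: Black rubber gasket ring, 160 mm outside, 136 mm inside, 9 mm high, flat on the counter left of the rack. Origin under its centre. Leave alone.
- spoon: Wooden spoon, 260 mm long, lying on the counter at the right. Origin under its middle. Leave alone.
- tiffin: Steel tiffin carrier of three tiers, 120 mm wide, about 208 mm high with its handle, near the hob at the left. Origin under its centre. Leave alone.
There are look-alikes about, which are no part of the job. What is shaped like the big_lime but orange or purple is not meant.

How it is judged:
By the outcome, as a careful person would: the job done as asked, in the order asked, and still so for the second after the job is handed in, with the robot touching nothing.
It also fails if it takes over 32 s, if anything falls off the work surface, if the arm or the gripper's body presses on something with over 40 N, if the wrist force passes 120 N, or if a joint passes its speed limit or range.

### The arm

A 6-joint arm with a two-finger parallel gripper is mounted at the origin on the work surface. World frame = base frame: x ahead of the robot, y to its left, z up, the work surface at z = 0. Lengths are in m, angles in rad, forces in N, time in s.
With the tool pointing down it reaches from about 0.35 to 0.775 m from the base axis. Payload 7.3 kg.
Tool frame: the origin (TCP) lies midway between the tips of the shut fingers; the grasp point (between the pads) lies 19 mm behind it; x points along the fingers, y is the direction in which the jaws open and shut, and the axes are right-handed (so a half turn about x gives the same grasp; the last joint's range is limited). The gripper opens to 92 mm and grips with 3 to 60 N. Pads are 19 mm wide; open, the fingers measure 130 mm over their backs; the gripper's body (75 mm by 190 mm) begins 47 mm behind the grasp point.
Start: joints at [-1.493, 0.342, 1.524, -0, 1.275, -0.146], TCP at [0.117, -0.512, 0.227] pointing down, gripper open.
Joint ranges: [-2.53, 2.53], [-0.77, 2.02], [0.04, 2.7], [-1, 4.14], [0.28, 2.66], [-3.11, 3.11]. Speed limits (rad/s): [2.57, 2.57, 3.14, 3.14, 3.14, 3.14].

### API

Orientations are given as a rotation vector (axis times angle).
In Python, from plant import read_state, read_camera, close_job gives the robot as it stands.
- The arm moves only by the tool servo_tool, never from a script. Its arguments are lists of equal length, an entry for each row: "offset": the shift along the tool's x, y, z in m, a list of three; "angular": the turn, a rotation vector about the tool's x, y, z in rad, a list of three; "hand": the closure, from 0 (fully open) to 1 (shut). In form: {"offset": [[dx, dy, dz], ...], "angular": [[wx, wy, wz], ...], "hand": [hand, ...]}. A call has 1 to 20 rows; each row is the pose to reach, as a shift and turn from the pose commanded when the call began, along the tool's axes at that moment; what a row does not reach only later rows make up. A row lasts 1/12 s, in which the tool goes at most 41.7 mm and 7.16 degrees, less where a joint would pass 70% of its speed; a pose out of reach is approached as far as the arm can. A call with a gripper value outside its range is refused whole. The fingers move at their own pace and stop on an object; the grip force is fixed at half the most. Time passes only in rows, so rows that repeat a pose let the fingers close. It gives the time, the measured TCP pose, the force and the opening at its end, in the units of the state.
- read_state(): the state, without advancing time (a new reading comes with each control period).
- read_camera(name): name is "scene" or "top"; returns a dict with "image" (384x512x3 uint8, red, green, blue), "fx", "fy", "cx", "cy" (pixels), "rvec" (rotation vector, rad) and "tvec" (3), from world to camera coordinates, as OpenCV has them. Camera axes: x right, y down, z forward; pixel columns grow to the right and rows downward; lengths in m; the calibration is good to about 2 mm. A picture is of the moment at which its call begins. There is no depth.
- close_job(): hands the job in, once; it reports no verdict.
The state is a dict: "time": time; "qpos": joint angles; "joint_vel": joint speeds; "effort": joint torques, N m; "tool_pos": TCP position; "eef_rot": TCP orientation; "ft_force": force on the tool from outside, world axes, zero at the start; "ft_torque": the same for the moment, N m; "gripper_width": finger opening in m.
Only numpy, scipy, OpenCV 4.12 (cv2) and the standard library are available. Lean on these libraries where they do the work, as an engineer would, in place of code of your own. Each camera call takes 0.05 s, during which the arm holds its last target. There are 200 camera calls.

## Working session

There is one attempt and no reset: what is moved stays moved. The work goes in short steps, Python scripts to look and compute and a tool call to move; the robot and the scene stay as the last step left them, time stands still between calls to the robot, and variables do not carry over. Pictures are saved under pics/ and viewed, about 8 in all and at most 12, crops included, and the job is handed in when it is done.

Besides the shell and the picture viewer there is one more tool, called after ">>>" as name(argument=value, ...) on one line, values as JSON. servo_tool: Moves the arm, as the interface text tells. Its arguments: {"type":"object","properties":{"offset":{"type":"array"},"angular":{"type":"array"},"hand":{"type":"array"}},"required":["offset","angular","hand"]}

```bash
mkdir -p pics; ls; python3 - <<'E'
from plant import *
import cv2,pickle
s=read_state();print(s)
for n in("scene","top"):
    c=read_camera(n);pickle.dump(c,open(n+".pkl","wb"))
    print(n,c["fx"],c["fy"],c["cx"],c["cy"],c["rvec"],c["tvec"])
    cv2.imwrite(f"pics/{n}0.png",cv2.resize(c["image"][:,:,::-1],(800,600),interpolation=cv2.INTER_CUBIC))
E
```

```text
pics
{'time': 0.0, 'qpos': array([-1.49302160e+00,  3.42761668e-01,  1.52503356e+00, -1.26813696e-05,
        1.27541145e+00, -1.46003207e-01]), 'joint_vel': array([ 5.54060178e-04, -9.05622422e-04, -5.52909314e-04, -3.23778510e-05,
       -5.12775102e-04,  5.28101355e-04]), 'effort': array([ 1.43418401e-03, -4.31243527e+01, -2.44214058e+01,  7.17248465e-02,
        5.59552631e-02, -1.12415837e-04]), 'tool_pos': array([ 0.11648863, -0.51148295,  0.22601899]), 'eef_rot': array([ 2.10379697,  0.23808563, -2.1037061 ]), 'ft_force': array([ 0.23761986, -0.78774258,  0.13452844]), 'ft_torque': array([-0.02859823, -0.03696949,  0.04115578]), 'gripper_width': 0.0916093531021532}
scene 392.6108166897516 392.6108166897516 260.5491717736474 193.8212986766728 [ 1.92123857  1.68458007 -0.60075758] [-0.09013377 -0.38098654  1.75194589]
top 462.031030908623 462.031030908623 258.3245815980795 190.52536738999896 [ 2.18108111 -2.20894619  0.07536196] [-1.34416414e-03  5.77912868e-01  2.02079762e+00]
```

View pics/scene0.png

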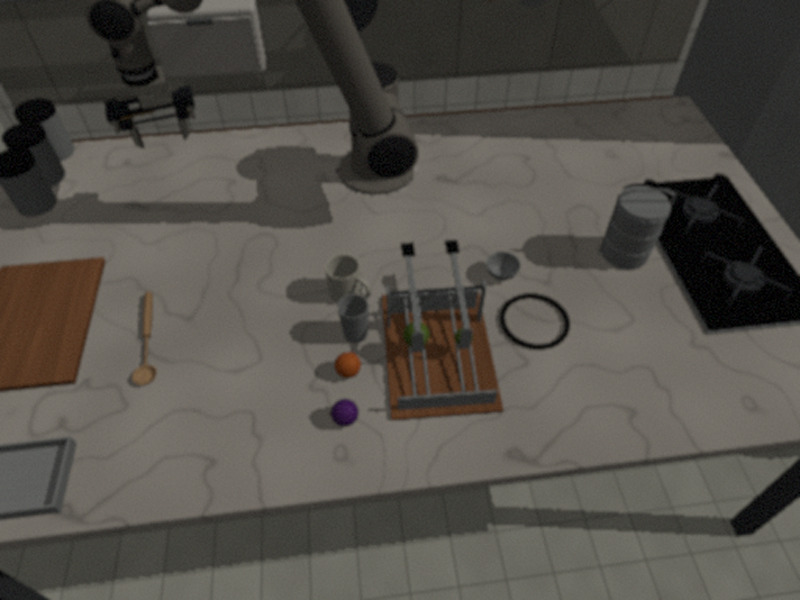

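View pics/top0.png

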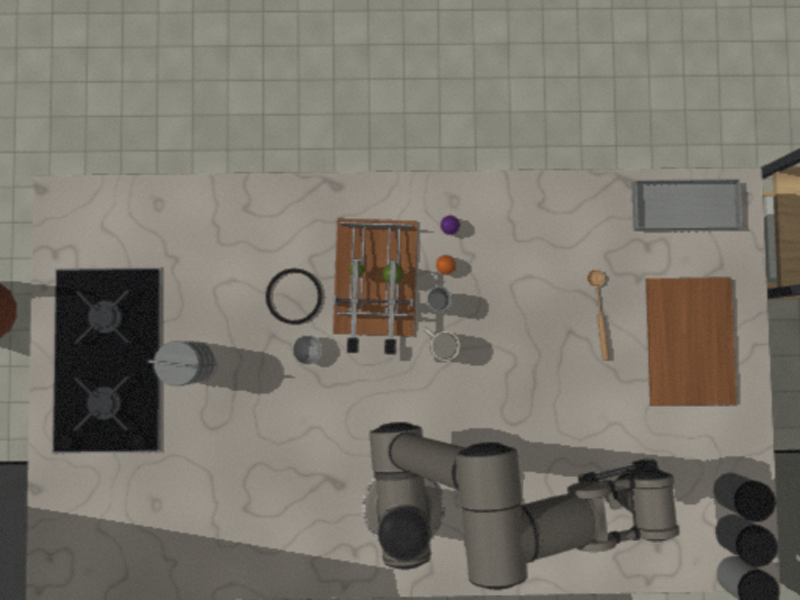

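The small lime appears to be in the left lane: scene about (463,338), top about (358,270). The big lime is in the right lane, at scene (416,333) and top (393,272). The left paddle is at scene (452,246) and top (352,345). I'll measure these next.

```bash
cat > h.py <<'E'
import numpy as np,cv2
def P(c):
    R=cv2.Rodrigues(np.array(c["rvec"]))[0]; return R,np.array(c["tvec"]).reshape(3)
def ray(c,uv,z):
    R,t=P(c); o=-R.T@t; d=R.T@np.array([(uv[0]-c["cx"])/c["fx"],(uv[1]-c["cy"])/c["fy"],1.]); return o+d*(z-o[2])/d[2]
def tri(a,ua,b,ub):
    M=[];
    for c in(a,b):
        R,t=P(c);M.append(np.array([[c["fx"],0,c["cx"]],[0,c["fy"],c["cy"]],[0,0,1]])@np.c_[R,t])
    X=cv2.triangulatePoints(M[0],M[1],np.array(ua,float),np.array(ub,float))[:,0];return X[:3]/X[3]
def blobs(img,mask,box,amin):
    x0,y0,x1,y1=box;m=np.zeros(mask.shape,np.uint8);m[y0:y1,x0:x1]=mask[y0:y1,x0:x1]
    n,l,s,cen=cv2.connectedComponentsWithStats(m)
    return [(cen[i].round(2),s[i]) for i in range(1,n) if s[i][4]>=amin]
E
python3 - <<'E'
from h import *;import pickle
S=pickle.load(open("scene.pkl","rb"));T=pickle.load(open("top.pkl","rb"))
pd={}
for n,c,pb,lb in(("scene",S,(245,145,305,170),(240,190,330,270)),("top",T,(215,208,262,232),(210,140,275,215))):
    im=c["image"];print(n)
    g=im.max(2); m=(g<50).astype(np.uint8)
    pd[n]=sorted(blobs(im,m,pb,8),key=lambda b:b[0][0]);print("pad",pd[n])
    hsv=cv2.cvtColor(im,cv2.COLOR_RGB2HSV);gm=((hsv[...,0]>30)&(hsv[...,0]<75)&(hsv[...,1]>110)).astype(np.uint8)
    print("green",blobs(im,gm,lb,4))
    for cc,s in pd[n]:print(ray(c,cc,.126).round(4))
    x0,y0,x1,y1=(235,145,330,270) if n=="scene" else (205,135,275,235)
    cv2.imwrite(f"pics/{n}1.png",cv2.resize(im[y0:y1,x0:x1,::-1],None,fx=4.5,fy=4.5,interpolation=cv2.INTER_CUBIC)*1)
# base corners (top, z~base unknown ~0.015): brown mask
im=T["image"];hsv=cv2.cvtColor(im,cv2.COLOR_RGB2HSV)
m=((hsv[...,0]<20)&(hsv[...,1]>90)).astype(np.uint8)*255;k=np.zeros_like(m);k[130:220,208:272]=m[130:220,208:272]
k=cv2.morphologyEx(k,cv2.MORPH_CLOSE,np.ones((9,9)));cs=max(cv2.findContours(k,0,2)[0],key=cv2.contourArea)
b=cv2.boxPoints(cv2.minAreaRect(cs))
q=np.array([ray(T,p,.012) for p in b]);print(q.round(4),[np.linalg.norm(q[i]-q[i-1]).round(3) for i in range(4)])
a=cv2.imread("pics/scene1.png");b=cv2.imread("pics/top1.png");h=max(a.shape[0],b.shape[0])
z=np.zeros((h,a.shape[1]+b.shape[1],3),np.uint8);z[:a.shape[0],:a.shape[1]]=a;z[:b.shape[0],a.shape[1]:]=b
cv2.imwrite("pics/crop1.png",np.clip(z*1.5,0,255).astype(np.uint8));print(z.shape)
E
```

```text
scene
pad [(array([260.68, 159.43]), array([257, 156,   8,   8,  53], dtype=int32)), (array([288.87, 157.5 ]), array([285, 154,   8,   8,  52], dtype=int32))]
green [(array([261.1 , 213.08]), array([259, 207,   6,  14,  48], dtype=int32)), (array([271.83, 212.3 ]), array([270, 207,   5,  12,  30], dtype=int32)), (array([292.77, 214.77]), array([292, 211,   3,   8,  13], dtype=int32))]
[0.4494 0.031  0.126 ]
[0.4528 0.1306 0.126 ]
top
pad [(array([225.14, 220.4 ]), array([223, 217,   6,   8,  42], dtype=int32)), (array([249.21, 221.42]), array([247, 218,   6,   8,  43], dtype=int32))]
green [(array([230.77, 172.38]), array([230, 170,   3,   6,  13], dtype=int32)), (array([246.81, 174.65]), array([245, 170,   4,  10,  31], dtype=int32)), (array([254.88, 174.81]), array([254, 170,   3,  10,  26], dtype=int32))]
[0.4486 0.1319 0.126 ]
[0.4431 0.0319 0.126 ]
[[ 0.4818  0.1932  0.012 ]
 [ 0.8093  0.1788  0.012 ]
 [ 0.7981 -0.0492  0.012 ]
 [ 0.4706 -0.0326  0.012 ]] [np.float64(0.226), np.float64(0.328), np.float64(0.228), np.float64(0.328)]
(562, 743, 3)
```

View pics/crop1.png

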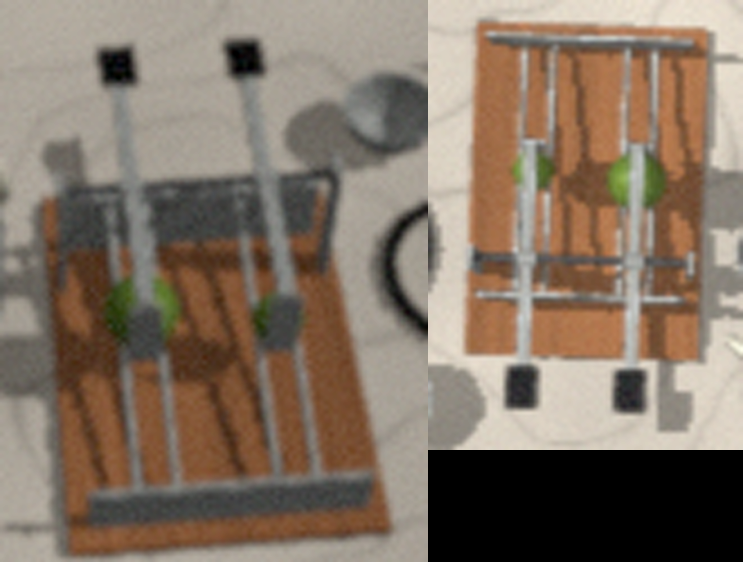

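Confirmed: the small lime is in the left lane. Both views put the left paddle at about (0.450, 0.131), with a 100 mm paddle spacing and a yaw of about -2.6°, and the base measures 328 × 227 mm, matching the sizes given. Next I'll work out the offsets in the tool frame.

```bash
cat > go.py <<'E'
import sys
from scipy.spatial.transform import Rotation as Ro
from plant import read_state
import numpy as np
def goal(yaw): # tool x down, tool y along rack +-y ; yaw of rack
    c,s=np.cos(yaw),np.sin(yaw); return [Ro.from_matrix(np.c_[[0,0,-1],k*np.array([-s,c,0]),np.cross([0,0,-1],k*np.array([-s,c,0]))]) for k in(1,-1)]
s=read_state();p=s["tool_pos"];R=Ro.from_rotvec(s["eef_rot"])
print("t",s["time"],"p",p.round(4),"F",s["ft_force"].round(2),"w",round(s["gripper_width"],4));print("axes\n",R.as_matrix().round(3))
for a in sys.argv[1:]:
    q=np.array(eval(a));print(a,"offset",R.inv().apply(q-p).round(4))
for g in goal(-.046):print("turn",(R.inv()*g).as_rotvec().round(4))
E
python3 go.py "[.42,-.2,.227]" "[.449,.131,.2]"
```

```text
t 0.1 p [ 0.1165 -0.5115  0.2261] F [ 0.08 -0.01  0.97] w 0.0918
axes
 [[-0.     0.222 -0.975]
 [ 0.001 -0.975 -0.222]
 [-1.    -0.001 -0.   ]]
[.42,-.2,.227] offset [-0.0005 -0.2364 -0.3651]
[.449,.131,.2] offset [ 0.027  -0.5527 -0.4668]
turn [-2.8718e+00 -2.0000e-03 -0.0000e+00]
turn [ 0.2698 -0.      0.0014]
```

>>> servo_tool(offset=[[0, -0.236, -0.365], [0, -0.236, -0.365], [0, -0.236, -0.365], [0, -0.236, -0.365], [0, -0.236, -0.365], [0, -0.236, -0.365], [0, -0.236, -0.365], [0, -0.236, -0.365], [0, -0.236, -0.365], [0, -0.236, -0.365], [0, -0.236, -0.365], [0, -0.553, -0.467], [0, -0.553, -0.467], [0, -0.553, -0.467], [0, -0.553, -0.467], [0, -0.553, -0.467], [0, -0.553, -0.467], [0, -0.553, -0.467], [0, -0.553, -0.467], [0, -0.553, -0.467]], angular=[[0.27, 0, 0], [0.27, 0, 0], [0.27, 0, 0], [0.27, 0, 0], [0.27, 0, 0], [0.27, 0, 0], [0.27, 0, 0], [0.27, 0, 0], [0.27, 0, 0], [0.27, 0, 0], [0.27, 0, 0], [0.27, 0, 0], [0.27, 0, 0], [0.27, 0, 0], [0.27, 0, 0], [0.27, 0, 0], [0.27, 0, 0], [0.27, 0, 0], [0.27, 0, 0], [0.27, 0, 0]], hand=[1, 1, 1, 1, 1, 1, 1, 1, 1, 1, 1, 1, 1, 1, 1, 1, 1, 1, 1, 1])

```text
time: 1.77
tool_pos: [0.4486, 0.1373, 0.2265]
eef_rot: [-2.2, 0.041, 2.2]
ft_force: [-1.7, -0.2, 0.8]
gripper_width: 0.0001
```

```bash
python3 go.py "[.449,.131,.16]" "[.449,.131,.13]"
```

```text
t 1.7667 p [0.4486 0.1373 0.2265] F [-1.66 -0.18  0.84] w 0.0001
axes
 [[-0.    -0.04  -0.999]
 [ 0.003 -0.999  0.04 ]
 [-1.    -0.003  0.   ]]
[.449,.131,.16] offset [ 0.0664  0.0065 -0.0006]
[.449,.131,.13] offset [ 0.0964  0.0065 -0.0006]
turn [-3.1353e+00 -4.0000e-03  3.0000e-04]
turn [0.0063 0.0002 0.0025]
```

>>> servo_tool(offset=[[0.03, 0, 0], [0.06, 0, 0], [0.075, 0, 0], [0.075, 0, 0], [0.075, 0, 0], [0.075, 0, 0]], angular=[[0, 0, 0], [0, 0, 0], [0, 0, 0], [0, 0, 0], [0, 0, 0], [0, 0, 0]], hand=[1, 1, 1, 1, 1, 1])

```text
time: 2.27
tool_pos: [0.4499, 0.1308, 0.1527]
eef_rot: [-2.2, 0.051, 2.196]
ft_force: [-0.3, 0.6, 0.0]
gripper_width: 0.0003
```

```bash
python3 go.py "[.449,.131,.14]" "[.454,.131,.086]"; python3 - <<'E'
from plant import *;import cv2,numpy as np
a=read_camera("scene")["image"][120:240,220:345,::-1]
b=read_camera("top")["image"][135:255,195:275,::-1]
z=np.hstack([cv2.resize(i,None,fx=3.9,fy=3.9,interpolation=cv2.INTER_CUBIC) for i in(a,b)]);cv2.imwrite("pics/p2.png",np.clip(z*1.5,0,255).astype(np.uint8))
E
```

```text
t 2.2667 p [0.4499 0.1308 0.1527] F [-0.3   0.61  0.05] w 0.0003
axes
 [[ 0.002 -0.046 -0.999]
 [ 0.    -0.999  0.046]
 [-1.    -0.    -0.002]]
[.449,.131,.14] offset [ 0.0127 -0.0001  0.001 ]
[.454,.131,.086] offset [ 0.0667 -0.0004 -0.0039]
turn [3.1411e+00 2.0000e-04 2.6000e-03]
turn [-0.0005 -0.0016  0.0001]
```

View pics/p2.png

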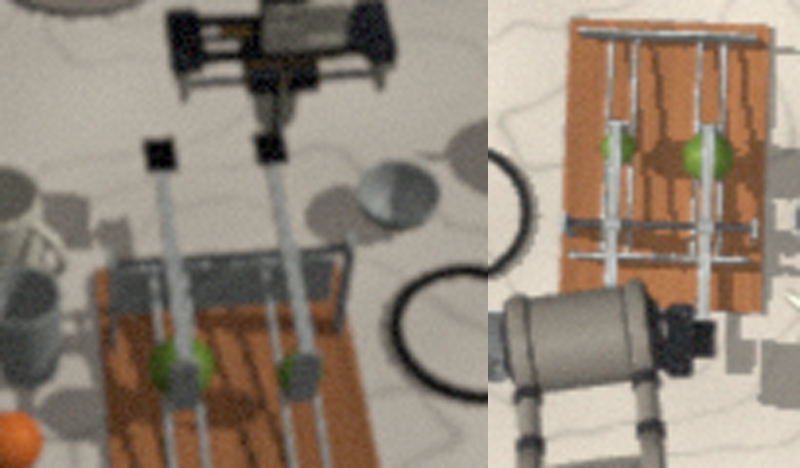

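```bash
python3 - <<'E'
from h import *;import pickle
S=pickle.load(open("scene.pkl","rb"))
R,t=P(S);o=-R.T@t
for u,v in((185,97),(382,88),(278,130),(185,75),(375,70)):
    px=np.array([(u+.5)/3.9-.5+220,(v+.5)/3.9-.5+120]);d=R.T@np.array([(px[0]-S["cx"])/S["fx"],(px[1]-S["cy"])/S["fy"],1])
    for x in(.43,.45,.47):print((u,v),(o+d*(x-o[0])/d[0]).round(3),end=' ')
    print()
E
```

```text
(185, 97) [0.43  0.056 0.176] (185, 97) [0.45  0.052 0.195] (185, 97) [0.47  0.049 0.214] 
(382, 88) [0.43  0.234 0.166] (382, 88) [0.45  0.227 0.185] (382, 88) [0.47  0.221 0.204] 
(278, 130) [0.43  0.142 0.125] (278, 130) [0.45  0.137 0.145] (278, 130) [0.47  0.132 0.165] 
(185, 75) [0.43  0.055 0.202] (185, 75) [0.45  0.052 0.221] (185, 75) [0.47  0.049 0.239] 
(375, 70) [0.43  0.225 0.188] (375, 70) [0.45  0.219 0.207] (375, 70) [0.47  0.212 0.226]
```

The fingertip is above the left paddle at crop (272,140). The gripper's outer ends hang about 40 mm above the tip and reach y≈0.05, so they'd come near the right paddle. I'll yaw the gripper about 40° to clear it before pressing.

>>> servo_tool(offset=[[0, 0, 0], [0, 0, 0], [0, 0, 0], [0, 0, 0], [0, 0, 0], [0, 0, 0], [0, 0, 0], [0, 0, 0]], angular=[[0.12, 0, 0], [0.24, 0, 0], [0.36, 0, 0], [0.48, 0, 0], [0.6, 0, 0], [0.7, 0, 0], [0.7, 0, 0], [0.7, 0, 0]], hand=[1, 1, 1, 1, 1, 1, 1, 1])

```text
time: 3.03
tool_pos: [0.4497, 0.1309, 0.1525]
eef_rot: [-1.789, 0.696, 1.786]
ft_force: [0.2, 0.8, 0.4]
gripper_width: 0.0004
```

```bash
python3 go.py "[.45,.131,.126]" "[.456,.131,.085]"; python3 - <<'E'
from plant import *;import cv2,numpy as np
a=read_camera("scene")["image"][120:240,220:345,::-1]
cv2.imwrite("pics/p3.png",np.clip(cv2.resize(a,None,fx=4,fy=4,interpolation=cv2.INTER_CUBIC)*1.5,0,255).astype(np.uint8))
E
```

```text
t 3.0333 p [0.4497 0.1309 0.1525] F [0.23 0.79 0.44] w 0.0004
axes
 [[ 0.002 -0.677 -0.736]
 [ 0.    -0.736  0.677]
 [-1.    -0.001 -0.001]]
[.45,.131,.126] offset [ 0.0265 -0.0003 -0.0001]
[.456,.131,.085] offset [ 0.0675 -0.0043 -0.0045]
turn [2.4443e+00 1.0000e-03 2.0000e-03]
turn [-0.6973 -0.0016  0.0008]
```

View pics/p3.png

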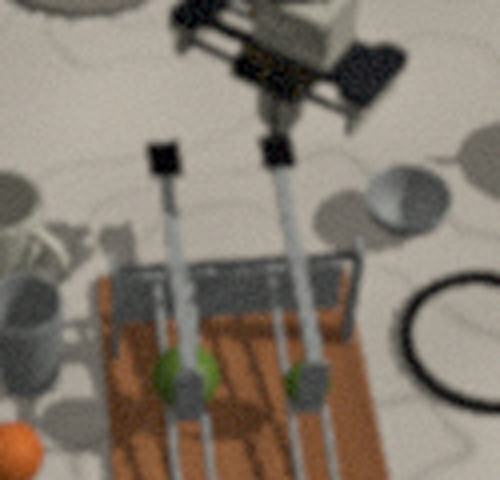

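The right end is now turned away from the right paddle (163,157), and the tip sits over the left paddle (277,152). Pressing now.

>>> servo_tool(offset=[[0.012, 0, 0], [0.02, 0, 0], [0.026, 0, 0], [0.032, 0, 0], [0.038, -0.001, -0.001], [0.044, -0.002, -0.002], [0.05, -0.003, -0.003], [0.056, -0.003, -0.003], [0.062, -0.004, -0.004], [0.067, -0.004, -0.004], [0.067, -0.004, -0.004], [0.067, -0.004, -0.004], [0.067, -0.004, -0.004], [0.067, -0.004, -0.004], [0.067, -0.004, -0.004], [0.067, -0.004, -0.004], [0.067, -0.004, -0.004], [0.067, -0.004, -0.004], [0.067, -0.004, -0.004], [0.067, -0.004, -0.004]], angular=[[0, 0, 0], [0, 0, 0], [0, 0, 0], [0, 0, 0], [0, 0, 0], [0, 0, 0], [0, 0, 0], [0, 0, 0], [0, 0, 0], [0, 0, 0], [0, 0, 0], [0, 0, 0], [0, 0, 0], [0, 0, 0], [0, 0, 0], [0, 0, 0], [0, 0, 0], [0, 0, 0], [0, 0, 0], [0, 0, 0]], hand=[1, 1, 1, 1, 1, 1, 1, 1, 1, 1, 1, 1, 1, 1, 1, 1, 1, 1, 1, 1])

```text
time: 4.75
tool_pos: [0.455, 0.1312, 0.0848]
eef_rot: [-1.786, 0.699, 1.785]
ft_force: [0.8, -0.2, 3.3]
gripper_width: 0.0005
```

```bash
cat > look.py <<'E'
import sys
from plant import *;import cv2,numpy as np
a=read_camera("scene")["image"][140:265,220:330,::-1]
b=read_camera("top")["image"][135:260,195:275,::-1]
z=np.hstack([cv2.resize(i,None,fx=4.2,fy=4.2,interpolation=cv2.INTER_CUBIC) for i in(a,b)]);cv2.imwrite(sys.argv[1],np.clip(z*1.5,0,255).astype(np.uint8))
E
python3 look.py pics/p4.png; python3 go.py
```

```text
t 4.85 p [0.455  0.1312 0.0848] F [0.35 0.05 5.21] w 0.0007
axes
 [[ 0.001 -0.679 -0.734]
 [-0.    -0.734  0.679]
 [-1.    -0.    -0.   ]]
turn [2.4414e+00 2.0000e-04 6.0000e-04]
turn [-7.002e-01 -5.000e-04  2.000e-04]
```

View pics/p4.png

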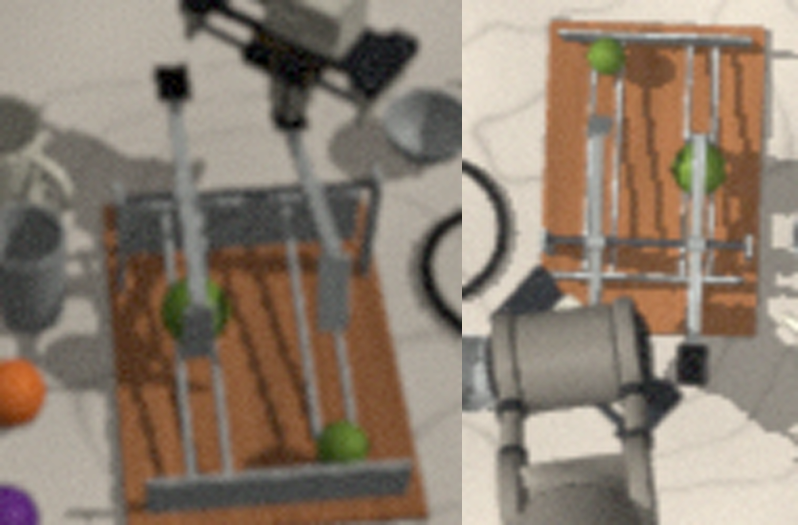

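The left gate is up and the small lime lies at the end stop, at crop (343,440) in the scene and (605,55) in the top view. The big lime and right lever haven't moved. I'll release the paddle by backing up the same path, then rise clear.

>>> servo_tool(offset=[[0, 0, 0], [0, 0, 0], [-0.008, 0.001, 0.001], [-0.016, 0.002, 0.002], [-0.024, 0.003, 0.003], [-0.032, 0.004, 0.004], [-0.038, 0.004, 0.004], [-0.044, 0.004, 0.004], [-0.052, 0.004, 0.004], [-0.07, 0.004, 0.004], [-0.1, 0.004, 0.004], [-0.13, 0.004, 0.004], [-0.13, 0.004, 0.004], [-0.13, 0.004, 0.004], [-0.13, 0.004, 0.004], [-0.13, 0.004, 0.004]], angular=[[0, 0, 0], [0, 0, 0], [0, 0, 0], [0, 0, 0], [0, 0, 0], [0, 0, 0], [0, 0, 0], [0, 0, 0], [0, 0, 0], [0, 0, 0], [0, 0, 0], [0, 0, 0], [0, 0, 0], [0, 0, 0], [0, 0, 0], [0, 0, 0]], hand=[1, 1, 1, 1, 1, 1, 1, 1, 1, 1, 1, 1, 1, 1, 1, 1])

```text
time: 6.18
tool_pos: [0.4483, 0.1308, 0.2135]
eef_rot: [-1.784, 0.701, 1.788]
ft_force: [0.6, -0.0, -0.1]
gripper_width: 0.0005
```

```bash
python3 look.py pics/p5.png; python3 go.py|head -1
```

```text
t 6.2833 p [0.4485 0.1308 0.2136] F [0.15 0.13 0.05] w 0.0008
```

View pics/p5.png

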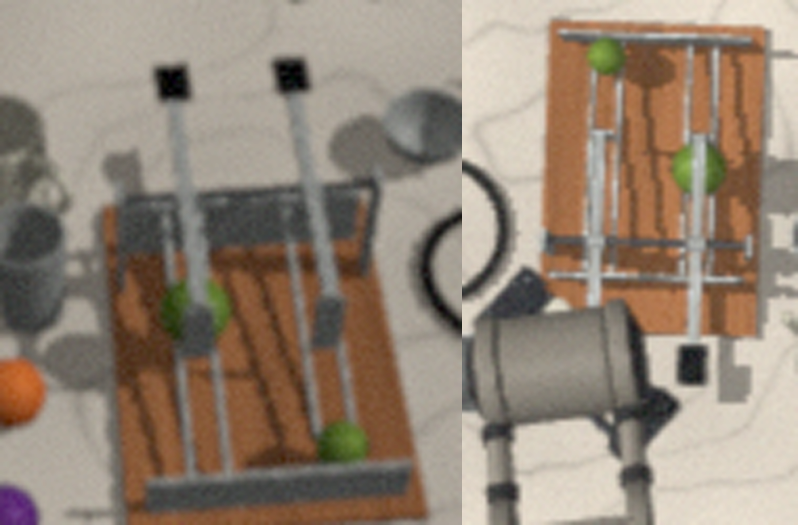

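The left paddle is back up (290,75), level with the right one, and its gate is down (327,320). The small lime is still at the end stop (343,440) and the big lime is still behind its gate. The arm is clear with no force on it.

```bash
python3 -c "
from plant import *
print(close_job())"
```

```text
the job is handed in; nothing more can be done
None
```

The small lime is at the end stop of the left lane, its gate is closed again, and I've handed the job in at about 6.3 s of the 32 s allowed.

- **Press:** I pressed the left paddle down about 43 mm with the closed fingertips. The wrist force read 3 to 5 N.
- **Release:** With the paddle still down, the pictures showed the lime at the end stop. I then let the lever back up along the same path and raised the arm clear.
- **Clearance:** Before pressing, I turned the gripper about 40° because its outer ends hung close to the right paddle.

**Last checks:** The final pictures showed the left lever back at rest and the big lime and right lever unmoved. The mug, tumbler, bowl and gasket looked the same in the final crops. I did not photograph the spoon and tiffin again, but the arm went nowhere near them. The wrist force was near zero, and no checks failed or disagreed.

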